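Count two round polish tins through the tipping tray

TASK

Two round polish tins and one square one lie on the deck of the counting tray: sweep just the two round tins sideways along the deck into the trough, without picking them up, then shut the trough's lid over them. Next take the extra square tin off the deck and put it back flat in the ceramic dish. Last, with the lid kept shut, tip the tray by its bar handle so that both counted tins slide out of the trough's end into the wooden box, and lower the tray gently back until it lies level; let go, and leave the box, dish and other shelf things where they are.

Things in the scene. Friction and masses are not known exactly. Their poses are not given: they have to be found in the camera images.
- stand: Fixed wooden stand of the counting tray, 0.24 m long in y and 0.2 m in x. Origin on the shelf under the middle of the tray; its z is up, +y points along the tray towards the pouring end, +x across the tray from the deck to the trough. All the tray's own things turn with it.
- deck_mid (a point): Middle of the top face of the tray's flat deck (plywood, no rims, 110 mm in x by 250 mm in y), 146 mm above the shelf while the tray is level. Axes as the stand's while level; they tip with the tray. The deck's +x edge, 55 mm from this point, is the brink of the trough; its +y end is the pouring end.
- trough_mid (a point): Middle of the trough's floor, 95 mm in +x of deck_mid and 26 mm lower; same axes. The trough is 80 mm wide in x (40 mm either side), 250 mm long in y, 26 mm deep below the deck; walled on both long sides and at its -y end (inner face 119 mm from here), open at the +y pouring end. A wall 6 mm thick stands on its +x side, level with the deck, and carries the lid hinge.
- tray_handle (a point): Middle of the tray's bar handle: a round steel bar 12 mm thick and 90 mm long along the tray's x, 50 mm beyond the -y end of the tray, 142 mm above the shelf while level, joined at its two ends by rods of 12 mm; free space between bar and tray 44 mm. It lies 300 mm in -y and 27 mm in z from the tray's hinge axis.
- tray (a joint): Tipping angle of the tray (rad): 0 level on its stand, up to 0.9. It hinges about an axis along x at the bottom of its +y pouring end (125 mm in +y and 31 mm below deck_mid), so the handle end rises as it grows. No spring: about 4 N lifts it at the handle, and it falls back if let go. The steel tins begin to slide down the plywood at 0.4 to 0.57 rad; 0.7 to 0.8 rad empties the trough.
- lid (a joint): Angle of the trough's aluminium lid (rad): 0 shut, at most 1.95; starts open, leaning a little outward (1.65 to 1.85). It is 85 mm wide, 246 mm long, 5 mm thick and hinges along y on top of the trough's +x wall, 138 mm in +x of deck_mid at deck height; shut, it lies on the deck's brink with 2 mm overlap. A stiff hinge holds it while it stands near upright; once pushed below about 0.9 rad it falls shut by itself.
- lid_edge (a point): Middle of the raised ridge (8 mm wide, 80 mm long in y, standing 12 mm off the lid) near the lid's free edge, 79 mm from the hinge and 10 mm out from the lid's underside; on the top when shut, on the outer (+x) side when open.
- tin_a_center (a point): Centre of a round steel tin, 62 mm across and 22 mm high, lying flat on the deck at the start; z is its axis.
- tin_b_center (a point): Centre of the other round steel tin, same size, lying flat on the deck.
- square_tin_center (a point): Centre of the square steel tin, 60 by 60 by 22 mm high, lying flat on the deck; x and y square to its sides. It is in any of the three places in the row.
- dish_floor (a point): Middle of the inner floor of the round white ceramic dish, 6 mm above the shelf; floor about 120 mm across, rim 152 mm across and 28 mm above the shelf.
- shoe_box_floor (a point): Middle of the inner floor of the open wooden box below the pouring end of the trough, 6 mm above the shelf; box 130 mm in x, 170 mm in y, 80 mm high, walls 6 mm, but only 40 mm high on its -y side, which faces the tray; it stands on the shelf in line with the trough.
- coaster_rack: Bystander: wooden rack, 90 by 120 mm, 104 mm high with three round plastic coasters standing in its slots; origin under its middle.
- torch: Bystander: grey plastic torch, 155 mm long along its x, 48 mm thick, lying; origin under its middle.
- egg_timer: Bystander: white egg-shaped timer, 66 mm across, 78 mm high; origin under its middle.
- shoehorn: Bystander: folded steel shoehorn, 180 mm long, lying flat; origin under its middle.

How it is judged:
By the outcome, as a careful person would: the job done as asked, in the order asked, and still so for the second after the job is handed in, with the robot touching nothing.
It also fails if it takes over 69 s, if anything falls off the work surface, if the arm or the gripper's body presses on something with over 40 N, if the wrist force passes 120 N, or if a joint passes its speed limit or range.

ROBOT

A 6-joint arm with a two-finger parallel gripper is mounted at the origin on the work surface. World frame = base frame: x ahead of the robot, y to its left, z up, the work surface at z = 0. Lengths are in m, angles in rad, forces in N, time in s.
With the tool pointing down it reaches from about 0.35 to 0.775 m from the base axis. Payload 7.3 kg.
Tool frame: the origin (TCP) lies at the very end of the fingers, on their centre line; the grasp point (between the pads) lies 19 mm behind it (robot.pinch_z is the distance from the TCP to the grasp point, in m); z points along the fingers, y is the line along which they close (so a half turn about z gives the same grasp; the last joint's range is limited). The gripper opens to 92 mm and grips with 3 to 60 N. Pads are 19 mm wide; open, the fingers measure 130 mm over their backs; the gripper's body (75 mm by 190 mm) begins 47 mm behind the grasp point.
Start: joints at [0.956, 0.342, 1.524, -0, 1.275, -0.146], TCP at [0.237, 0.468, 0.227] pointing down, gripper open.
Joint ranges: [-2.53, 2.53], [-0.77, 2.02], [0.04, 2.7], [-1, 4.14], [0.28, 2.66], [-3.11, 3.11]. Speed limits (rad/s): [2.57, 2.57, 3.14, 3.14, 3.14, 3.14].

INTERFACE

Orientations are given as [roll, pitch, yaw] about the fixed x, y, z axes, in that order (R = Rz(yaw) Ry(pitch) Rx(roll)).
In Python, from cell import robot gives the robot as it stands.
- The arm moves only by the tool move_arm, never from a script. Its argument "motion" is a list of rows, each a list of 6 numbers: the shift along the tool's x, y, z in units of 0.1 m (1.0 is 0.1 m), then the turn, a rotation vector about the tool's x, y, z in units of pi rad (1.0 is pi rad). In form: [[dx, dy, dz, rx, ry, rz], ...]. A call has 1 to 12 rows; each row is the pose to reach, as a shift and turn from the pose commanded when the call began, along the tool's axes at that moment, turning the shorter way round; what a row does not reach only later rows make up. A row lasts 1/8 s, in which the tool goes at most 62.5 mm and 10.7 degrees, less where a joint would pass 70% of its speed; a pose out of reach is approached as far as the arm can. A call with a number of a shift or a turn outside -1 to 1 is refused whole. A call with a gripper value outside its range is refused whole. "fingers" is the opening, from -1 (shut) to 1 (fully open), set as the call begins (left out, the last holds). The fingers move at their own pace and stop on an object; "newtons" is the grip in N (left out, the last holds). Time passes only in rows, so rows that repeat a pose let the fingers close. It gives the time, the measured TCP pose, the force, the opening and the grip force at its end, in the units of the state.
- robot.observe(): the state, without advancing time (a new reading comes with each control period).
- robot.read_camera(name): name is "side" or "top" or "wrist"; returns a dict with "image" (420x560x3 uint8, red, green, blue), "range_z" (420x560 float32, m along the optical axis (not along the pixel's ray), 0 where there is no reading), "vfov" (degrees; the focal length in pixels is half the picture's height over the tangent of half this angle, whatever the lens; pixels are square), "cx", "cy" (the principal point, pixels), "extrinsics" (4x4, takes a point from camera to world coordinates); the wrist camera has in their place "hand_eye" (4x4, takes a point from camera to tool coordinates, whose origin is the TCP and whose axes are the flange's). Camera axes: x right, y up, looking along -z (the intrinsics and any distortion apply to the point x, -y, -z); pixel columns grow to the right and rows downward; lengths in m; the calibration is good to about 2 mm. The wrist camera is an equidistant fisheye: a pixel r from the principal point sees the ray r / f radians off the axis. A picture is of the moment at which its call begins: read the wrist's pose just before it.
- robot.hand_in(): hands the job in; it is judged then, once.
The state is a dict: "time": time; "qpos": joint angles; "qvel": joint speeds; "joint_efforts": joint torques, N m; "tool_pos": TCP position; "tool_rot": TCP orientation; "contact_force": force on the tool from outside, world axes, zero at the start; "torque": the same for the moment, N m; "opening": finger opening in m; "grip_force": force on a finger pad.
Only numpy, scipy, OpenCV 4.12 (cv2) and the standard library are available. Lean on these libraries where they do the work, as an engineer would, in place of code of your own. Each camera call takes 0.05 s, during which the arm holds its last target. There are 200 camera calls.

## Working session

There is one attempt and no reset: what is moved stays moved. The work goes in short steps, Python scripts to look and compute and a tool call to move; the robot and the scene stay as the last step left them, time stands still between calls to the robot, and variables do not carry over. Pictures are saved under pics/ and viewed, at most 10 in all, crops included, and the job is handed in when it is done.

Besides the shell and the picture viewer there is one more tool, called after ">>>" in YAML: its name, and indented under it one key for each argument. move_arm: Moves the arm, as the interface text tells. Shifts and turns lie within -1 to 1; 1 stands for 0.1 m of shift or pi rad of turn. Its arguments: {"type":"object","properties":{"motion":{"type":"array"},"fingers":{"type":"number"},"newtons":{"type":"number"}},"required":["motion"]}

```bash
ls; mkdir -p pics; python3 - <<'E'
from cell import robot
import numpy as np, cv2
s=robot.observe(); print(s)
for n in("side","top"):
    c=robot.read_camera(n); cv2.imwrite(f"pics/{n}0.png",c["image"][:,:,::-1]); np.savez(f"{n}0.npz",**c)
    print(n,c["vfov"],c["cx"],c["cy"],np.round(c["extrinsics"],3).tolist(),{k for k in c})
E
```

```text
pics
{'time': 0.0, 'qpos': array([ 9.56008070e-01,  3.42685671e-01,  1.52501733e+00, -2.91284747e-05,
        1.27539640e+00, -1.45996026e-01]), 'qvel': array([ 7.76485287e-04,  7.51494022e-05, -5.15314714e-04, -3.25714933e-04,
        1.33662910e-03, -8.44651609e-04]), 'joint_efforts': array([-8.49002863e-04, -4.31245351e+01, -2.44217974e+01,  7.17921113e-02,
        5.61052572e-02, -1.39271883e-04]), 'tool_pos': array([0.23694798, 0.46802991, 0.22606409]), 'tool_rot': array([-3.14009788e+00, -1.91641064e-04,  2.67280878e+00]), 'contact_force': array([-0.11262264,  0.21473329, -0.90385869]), 'torque': array([-0.01692134, -0.05663442, -0.01243483]), 'grip_force': 0.0, 'opening': 0.09195105308441541}
side 43.466689923570435 284.1639159151502 206.03664652289024 [[0.997, 0.053, -0.059, 0.497], [-0.077, 0.486, -0.871, -1.049], [-0.017, 0.873, 0.488, 0.713], [0.0, 0.0, 0.0, 1.0]] {'image', 'extrinsics', 'cy', 'range_z', 'cx', 'vfov'}
top 42.21424176110129 281.72262755878086 207.19620983495074 [[0.021, 0.994, -0.105, 0.391], [-1.0, 0.018, -0.024, -0.029], [-0.022, 0.105, 0.994, 1.579], [0.0, 0.0, 0.0, 1.0]] {'image', 'extrinsics', 'cy', 'range_z', 'cx', 'vfov'}
```

View pics/top0.png

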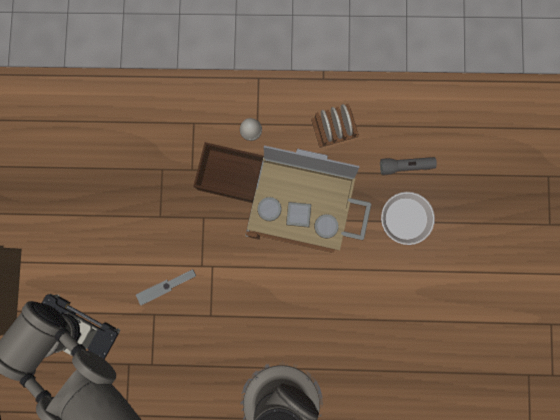

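View pics/side0.png

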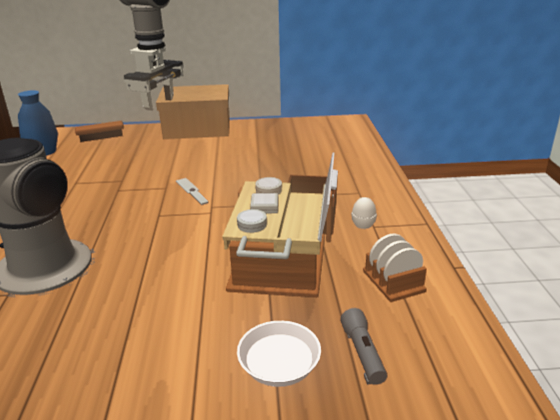

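The top view shows the tray with its handle to the right (world -y) at (360,218) and its lid open at (310,162). The round tins are at (269,209) and (326,226), with the square one between them at (298,214). The dish is at (408,218) and the box at (230,172). The side view agrees. Next I'll measure them.

```bash
cat > h.py <<'E'
import numpy as np, cv2
def load(n): return dict(np.load(n,allow_pickle=True))
def K(c):
    f=c["image"].shape[0]/2/np.tan(np.radians(float(c["vfov"]))/2); return f,float(c["cx"]),float(c["cy"])
def cloud(c):
    f,cx,cy=K(c); z=c["range_z"]; v,u=np.mgrid[:z.shape[0],:z.shape[1]]
    P=np.stack([(u-cx)/f*z,-(v-cy)/f*z,-z,np.ones_like(z)],-1)@c["extrinsics"].T
    P=P[...,:3]; P[z==0]=np.nan; return P
def ray(c,u,v,h):
    "pixel -> world point on the plane z=h"
    f,cx,cy=K(c); E=c["extrinsics"]; d=E[:3,:3]@np.array([(u-cx)/f,-(v-cy)/f,-1]); o=E[:3,3]
    return o+d*(h-o[2])/d[2]
def proj(c,p):
    f,cx,cy=K(c); q=np.linalg.inv(c["extrinsics"])@np.append(p,1); return np.array([cx-f*q[0]/q[2],cy+f*q[1]/q[2]])
E
python3 - <<'E'
from h import *
for n in("top","side"):
    c=load(n+"0.npz"); P=cloud(c); hsv=cv2.cvtColor(c["image"],cv2.COLOR_RGB2HSV)
    Z=P[...,2]; print(n)
    R=(P[...,0]>.3)&(P[...,0]<.8)&(P[...,1]>-.45)&(P[...,1]<.35)
    steel=R&(hsv[...,1]<60)
    for nm,m in (("tins",steel&(Z>.155)&(Z<.18)),("dish",steel&(Z<.035)&(Z>.0)),("deck",R&(hsv[...,1]>=60)&(Z>.138)&(Z<.152)),("troughfloor",R&(hsv[...,1]>60)&(Z>.108)&(Z<.13)),("box",R&(Z>.06)&(Z<.1)&(P[...,1]>.1)),("handle",R&(Z>.12)&(Z<.155)&(hsv[...,1]<60)),("lid",steel&(Z>.185))):
        k,l,st,ce=cv2.connectedComponentsWithStats(m.astype(np.uint8))
        for i in range(1,k):
            if st[i,4]<25: continue
            q=P[l==i]; rect=cv2.minAreaRect(q[:,:2].astype(np.float32))
            print(nm,st[i,4],"px",np.round(ce[i],1),"med",np.round(np.median(q,0),4),"rect",np.round(rect[0],4),np.round(rect[1],4),round(rect[2],1),"z",np.round(np.percentile(q[:,2],[5,95]),4))
E
```

```text
top
tins 325 px [309.6 166.1] med [ 0.6485 -0.0663  0.1666] rect [ 0.6491 -0.064 ] [0.2441 0.0118] 77.9 z [0.1558 0.1784]
tins 444 px [268.8 208.8] med [0.5337 0.0387 0.1684] rect [0.5345 0.0392] [0.0616 0.0597] 48.3 z [0.1628 0.1733]
tins 530 px [298.2 214.2] med [ 0.5217 -0.0375  0.1685] rect [ 0.5216 -0.038 ] [0.0607 0.0598] 84.9 z [0.1634 0.1735]
tins 441 px [325.9 226. ] med [ 0.492  -0.1102  0.1688] rect [ 0.4922 -0.1094] [0.058  0.0598] 1.2 z [0.1634 0.1738]
dish 35 px [382.5 169.3] med [ 0.664  -0.275   0.0307] rect [ 0.6698 -0.2783] [0.0452 0.0192] 37.0 z [0.0134 0.0342]
dish 31 px [417.8 168. ] med [ 0.6738 -0.3803  0.0307] rect [ 0.6753 -0.3798] [0.0086 0.0472] 3.4 z [0.0251 0.0344]
dish 2169 px [407.4 218.1] med [ 0.531  -0.3533  0.0092] rect [ 0.5316 -0.3532] [0.1524 0.1577] 1.4 z [0.002  0.0294]
dish 302 px [176.2 281.1] med [0.3367 0.3103 0.0078] rect [0.3403 0.3077] [0.0332 0.1092] 31.9 z [0.0022 0.0142]
deck 50 px [351.  187.5] med [ 0.5973 -0.1765  0.1466] rect [ 0.5961 -0.1758] [0.015  0.0492] 87.7 z [0.1395 0.1508]
deck 2346 px [297.3 221.3] med [ 0.4984 -0.0332  
[... 2910 characters left out ...]
46 px [363.  200.1] med [0.774  0.1055 0.0706] rect [0.7784 0.111 ] [0.0219 0.0411] 85.5 z [0.0628 0.0744]
handle 99 px [321.4 213.4] med [ 0.641  -0.0822  0.1473] rect [ 0.6448 -0.0657] [0.2489 0.0054] 79.1 z [0.1445 0.1529]
handle 36 px [269.8 211.2] med [ 0.5324 -0.0677  0.1521] rect [ 0.5304 -0.0681] [0.007  0.0301] 81.8 z [0.149  0.1548]
handle 75 px [251.  229.1] med [ 0.4901 -0.1374  0.1517] rect [ 0.4907 -0.1328] [0.021  0.0554] 85.8 z [0.1481 0.1547]
handle 442 px [263.6 250.7] med [ 0.5109 -0.2127  0.145 ] rect [ 0.5129 -0.1922] [0.0662 0.1044] 76.1 z [0.14   0.1475]
lid 329 px [330.1 185.7] med [ 0.6607 -0.0887  0.224 ] rect [ 0.6634 -0.0681] [0.2488 0.0217] 78.6 z [0.1905 0.2288]
```

>>> move_arm:
  motion:
    - [-0.4,-0.4,0,0,0,-0.045]
    - [-0.8,-0.8,0,0,0,-0.085]
    - [-1,-1,0,0,0,-0.085]
  fingers: -0.35
  newtons: 20

```text
time: 0.48
tool_pos: [0.2813, 0.3317, 0.2264]
tool_rot: [-3.14, -0.0, 2.94]
contact_force: [0.1, 1.0, 0.9]
opening: 0.0662
grip_force: 0.0
```

>>> move_arm:
  motion:
    - [-0.4,-0.4,0,0,0,0]
    - [-0.82,-0.79,0,0,0,0]
    - [-0.82,-0.79,0,0,0,0]

```text
time: 0.85
tool_pos: [0.3474, 0.2375, 0.2265]
tool_rot: [-3.141, 0.0, 2.934]
contact_force: [-0.8, 0.1, 0.2]
opening: 0.0361
grip_force: 0.0
```

>>> move_arm:
  motion:
    - [-0.4,-0.4,0,0,0,0]
    - [-0.82,-0.79,0,0,0,0]
    - [-0.82,-0.79,0,0,0,0]

```text
time: 1.23
tool_pos: [0.4115, 0.1447, 0.2264]
tool_rot: [-3.141, -0.0, 2.936]
contact_force: [0.5, 0.2, -0.2]
opening: 0.0297
grip_force: 0.0
```

>>> move_arm:
  motion:
    - [-0.4,-0.4,0,0,0,0]
    - [-0.81,-0.8,0,0,0,0]
    - [-0.81,-0.8,0,0,0,0]
    - [-0.81,-0.8,0,0,0,0]

```text
time: 1.72
tool_pos: [0.4726, 0.0533, 0.2263]
tool_rot: [3.141, -0.002, 2.94]
contact_force: [0.3, -0.6, -0.5]
opening: 0.0299
grip_force: 0.0
```

>>> move_arm:
  motion:
    - [0,0,0.4,0,0,0]
    - [0,0,0.65,0,0,0]
    - [0,0,0.75,0,0,0]
    - [-0.12,0,0.75,0,0,0]
    - [-0.22,0,0.75,0,0,0]

```text
time: 2.35
tool_pos: [0.4968, 0.0476, 0.1529]
tool_rot: [3.141, 0.003, 2.94]
contact_force: [0.9, 0.0, -0.7]
opening: 0.0299
grip_force: 0.0
```

>>> move_arm:
  motion:
    - [-0.1,0,0,0,0,0]
    - [-0.22,0,0,0,0,0]
    - [-0.35,0,0,0,0,0]
    - [-0.48,0,0,0,0,0]
    - [-0.58,0,0,0,0,0]
    - [-0.68,0,0,0,0,0]
    - [-0.76,0,0,0,0,0]
    - [-0.84,0,0,0,0,0]
    - [-0.9,0,0,0,0,0]
    - [-0.92,0,0,0,0,0]

```text
time: 3.6
tool_pos: [0.5855, 0.0288, 0.1517]
tool_rot: [3.142, -0.0, 2.94]
contact_force: [0.5, -0.8, 0.1]
opening: 0.0296
grip_force: 0.2
```

```bash
python3 - <<'E'
from cell import robot
import numpy as np, cv2
s=robot.observe(); print(s["time"],s["tool_pos"],s["contact_force"])
c=robot.read_camera("side"); a=c["image"][120:290,180:400,::-1]
w=robot.read_camera("wrist")["image"][:,:,::-1]
a=cv2.resize(a,(543,420)); cv2.imwrite("pics/a1.png",cv2.resize(np.hstack([a,w]),(800,305)))
E
```

```text
3.6 [0.58553039 0.0288242  0.1516588 ] [ 0.46494614 -0.75408798  0.05920891]
```

View pics/a1.png

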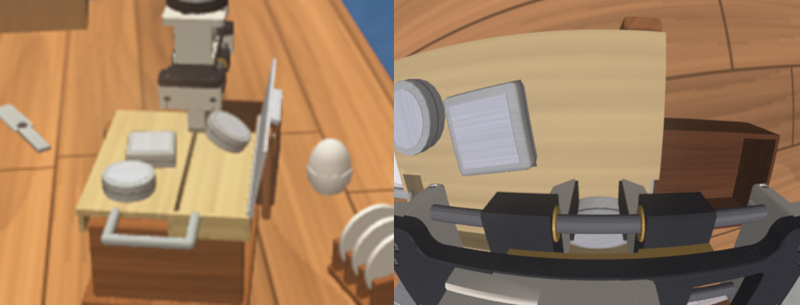

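The side view shows tin A at (228,130), tilted into the trough with its trailing rim by the fingers. The wrist view shows the square tin and tin B still in place. I'll back off a little and check whether it drops.

>>> move_arm:
  motion:
    - [0.08,0,0,0,0,0]
    - [0.15,0,0,0,0,0]
    - [0.15,0,0,0,0,0]
    - [0.15,0,0,0,0,0]

```text
time: 4.2
tool_pos: [0.5706, 0.0319, 0.1519]
tool_rot: [3.141, 0.001, 2.94]
contact_force: [0.9, 0.3, 0.9]
opening: 0.0301
grip_force: 0.0
```

```bash
cat >> h.py <<'E'
import math
YS=np.array([.199,.980]);XS=np.array([.980,-.199]);D=np.array([.5116,-.0367])
def st(p): p=np.asarray(p); d=p[...,:2]-D; return np.stack([d@XS,d@YS,p[...,2]],-1)
def blobs(c,sel,amin=25):
    "steel-coloured blobs in the stand frame (about deck_mid), mask from sel(stand points)"
    P=st(cloud(c)); hsv=cv2.cvtColor(c["image"],cv2.COLOR_RGB2HSV)
    k,l,s,ce=cv2.connectedComponentsWithStats(((hsv[...,1]<60)&sel(P)).astype(np.uint8))
    for i in range(1,k):
        if s[i,4]>=amin:
            q=P[l==i]; print(s[i,4],np.round(ce[i]),"lo",np.round(np.percentile(q,3,0),3),"hi",np.round(np.percentile(q,97,0),3),"med",np.round(np.median(q,0),3))
E
python3 - <<'E'
from cell import robot
from h import *
s=robot.observe(); print(s["time"],st(s["tool_pos"]),s["contact_force"])
c=robot.read_camera("side"); blobs(c,lambda P:(P[...,0]>-.07)&(P[...,0]<.13)&(abs(P[...,1])<.13)&(P[...,2]>.122)&(P[...,2]<.2))
P=st(cloud(c)); cv2.imwrite("pics/a2.png",cv2.resize(c["image"][120:290,180:400,::-1],(543,420)))
E
```

```text
4.2 [0.04418207 0.07898865 0.1519444 ] [0.85253293 0.26901609 0.91572619]
90 [283. 186.] lo [0.037 0.043 0.165] hi [0.055 0.05  0.189] med [0.046 0.046 0.177]
418 [302. 198.] lo [0.06  0.047 0.124] hi [0.114 0.104 0.143] med [0.088 0.064 0.14 ]
1052 [258. 212.] lo [-0.028 -0.106  0.146] hi [0.037 0.025 0.169] med [ 0.004 -0.055  0.166]
```

View pics/a2.png

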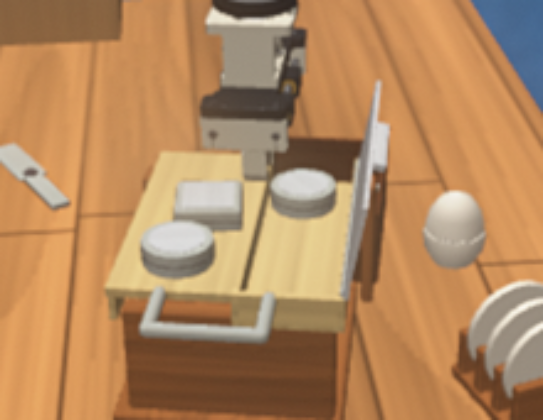

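The view shows tin A lying flat in the trough at (303,190), with the square tin and tin B undisturbed. Tin B is next.

>>> move_arm:
  motion:
    - [0.1,0,-0.5,0,0,0]
    - [0.5,-0.3,-0.6,0,0,0]
    - [0.9,-0.7,-0.6,0,0,0]
    - [1,-1,-0.6,0,0,0]
    - [1,-1,-0.6,0,0,0]

```text
time: 4.88
tool_pos: [0.452, -0.0473, 0.2122]
tool_rot: [-3.141, 0.001, 2.937]
contact_force: [0.2, 0.3, 0.5]
opening: 0.0298
grip_force: 0.0
```

>>> move_arm:
  motion:
    - [0.03,-0.45,0,0,0,0]
    - [0.03,-0.55,0.2,0,0,0]
    - [0.03,-0.55,0.5,0,0,0]
    - [0.03,-0.55,0.6,0,0,0]
    - [-0.1,-0.55,0.6,0,0,0]
    - [-0.2,-0.55,0.6,0,0,0]

```text
time: 5.62
tool_pos: [0.4631, -0.1042, 0.1527]
tool_rot: [-3.141, 0.002, 2.94]
contact_force: [-0.8, -0.0, -0.2]
opening: 0.0297
grip_force: 0.2
```

>>> move_arm:
  motion:
    - [-0.12,0,0,0,0,0]
    - [-0.24,0,0,0,0,0]
    - [-0.36,0,0,0,0,0]
    - [-0.48,0,0,0,0,0]
    - [-0.58,0,0,0,0,0]
    - [-0.68,0,0,0,0,0]
    - [-0.76,0,0,0,0,0]
    - [-0.84,0,0,0,0,0]
    - [-0.92,0,0,0,0,0]
    - [-0.95,0,0,0,0,0]
    - [-0.88,0,0,0,0,0]
    - [-0.8,0,0,0,0,0]

```text
time: 7.12
tool_pos: [0.5387, -0.1197, 0.1516]
tool_rot: [3.141, -0.0, 2.94]
contact_force: [0.8, 0.5, -0.1]
opening: 0.0296
grip_force: 0.0
```

```bash
python3 - <<'E'
from cell import robot
from h import *
s=robot.observe(); print(s["time"],st(s["tool_pos"]),s["contact_force"])
c=robot.read_camera("side"); blobs(c,lambda P:(P[...,0]>-.07)&(P[...,0]<.13)&(abs(P[...,1])<.13)&(P[...,2]>.122)&(P[...,2]<.2))
E
```

```text
7.125 [ 0.04308195 -0.07598765  0.15164494] [ 0.7959521   0.47527206 -0.14012297]
414 [303. 198.] lo [0.062 0.046 0.124] hi [0.114 0.103 0.142] med [0.089 0.063 0.14 ]
90 [272. 223.] lo [ 0.035 -0.111  0.162] hi [ 0.053 -0.104  0.183] med [ 0.044 -0.108  0.173]
429 [298. 231.] lo [ 0.066 -0.122  0.134] hi [ 0.12  -0.052  0.144] med [ 0.092 -0.084  0.141]
```

Both tins are in the trough (tops at 0.141). The lid is next: go over it and push it from outside.

>>> move_arm:
  motion:
    - [0,0,-0.5,0,0,0]
    - [0,0,-1,0,0,0]
    - [0,0.2,-1,0,0,0]

```text
time: 7.55
tool_pos: [0.5449, -0.1015, 0.2562]
tool_rot: [-3.14, 0.009, 2.938]
contact_force: [-0.2, -0.8, 0.0]
opening: 0.0296
grip_force: 0.0
```

>>> move_arm:
  motion:
    - [-0.3,0.2,-0.25,0,0,0]
    - [-0.7,0.55,-0.25,0,0,0]
    - [-1,0.55,-0.25,0,0,0]

```text
time: 7.92
tool_pos: [0.6535, -0.0636, 0.2759]
tool_rot: [3.141, -0.001, 2.943]
contact_force: [-0.3, -0.4, 0.3]
opening: 0.0299
grip_force: 0.0
```

>>> move_arm:
  motion:
    - [-0.3,0,0,0,0,0]
    - [-0.59,0,0,0,0,0]
    - [-0.59,0,0.4,0,0,0]
    - [-0.59,0,0.8,0,0,0]
    - [-0.59,0,0.8,0,0,0]

```text
time: 8.55
tool_pos: [0.7079, -0.0773, 0.1918]
tool_rot: [3.141, -0.01, 2.94]
contact_force: [0.2, -0.6, 0.2]
opening: 0.0298
grip_force: 0.0
```

```bash
python3 - <<'E'
from cell import robot
from h import *
s=robot.observe(); print(s["time"],st(s["tool_pos"]),s["contact_force"])
c=robot.read_camera("side"); blobs(c,lambda P:(P[...,0]>-.07)&(P[...,0]<.13)&(abs(P[...,1])<.13)&(P[...,2]>.122)&(P[...,2]<.2))
print("lid"); blobs(c,lambda P:(P[...,0]>.13)&(P[...,0]<.25)&(abs(P[...,1])<.13)&(P[...,2]>.15)&(P[...,2]<.26))
E
```

```text
8.55 [ 0.20045288 -0.00074561  0.19178169] [ 0.16173567 -0.59385606  0.24044676]
417 [302. 198.] lo [0.06  0.046 0.124] hi [0.114 0.102 0.143] med [0.088 0.064 0.14 ]
524 [264. 203.] lo [-0.017 -0.032  0.145] hi [0.038 0.068 0.169] med [ 0.011 -0.016  0.166]
418 [298. 231.] lo [ 0.066 -0.108  0.134] hi [ 0.12  -0.052  0.143] med [ 0.092 -0.083  0.141]
lid
432 [328. 193.] lo [ 0.139 -0.123  0.155] hi [0.163 0.106 0.229] med [ 0.15  -0.031  0.217]
140 [353. 189.] lo [ 0.191 -0.089  0.198] hi [ 0.212 -0.027  0.259] med [ 0.201 -0.034  0.218]
```

>>> move_arm:
  motion:
    - [0.15,0,0,0,0,0]
    - [0.27,0,0,0,0,0]
    - [0.39,0,0,0,0,0]
    - [0.51,0,0,0,0,0]
    - [0.63,0,0,0,0,0]
    - [0.74,0,0,0,0,0]
    - [0.84,0,0,0,0,0]
    - [0.92,0,0,0,0,0]
    - [1,0,0,0,0,0]

```text
time: 9.72
tool_pos: [0.6121, -0.0583, 0.1972]
tool_rot: [3.142, 0.001, 2.94]
contact_force: [0.9, -0.8, -0.1]
opening: 0.0297
grip_force: 0.2
```

>>> move_arm:
  motion:
    - [0.1,0,0,0,0,0]
    - [0.15,0,0,0,0,0]
    - [0.15,0,-0.4,0,0,0]
    - [0.15,0,-0.4,0,0,0]
    - [0.15,0,-0.4,0,0,0]

```text
time: 10.35
tool_pos: [0.5973, -0.0552, 0.2363]
tool_rot: [3.142, -0.0, 2.94]
contact_force: [-0.0, 0.3, -0.4]
opening: 0.03
grip_force: 0.0
```

```bash
python3 - <<'E'
from cell import robot
from h import *
s=robot.observe(); print(s["time"],st(s["tool_pos"]),s["contact_force"])
c=robot.read_camera("side"); blobs(c,lambda P:(P[...,0]>-.07)&(P[...,0]<.16)&(abs(P[...,1])<.13)&(P[...,2]>.1)&(P[...,2]<.24))
cv2.imwrite("pics/a3.png",cv2.resize(c["image"][120:290,180:400,::-1],(543,420)))
E
```

```text
10.35 [ 0.08769013 -0.00111886  0.23634819] [-0.0429066   0.3392517  -0.39106301]
2410 [302. 210.] lo [ 0.054 -0.121  0.148] hi [0.138 0.114 0.164] med [ 0.095 -0.022  0.153]
528 [264. 203.] lo [-0.016 -0.032  0.145] hi [0.04  0.069 0.168] med [ 0.012 -0.016  0.166]
```

View pics/a3.png

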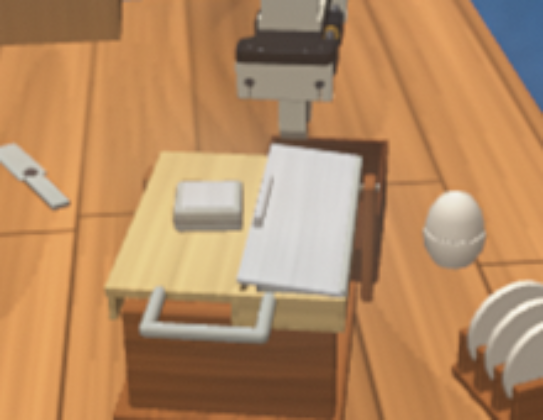

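The view shows the lid shut flush and the square tin alone on the deck. I'll measure its pose with the wrist camera.

```bash
cat >> h.py <<'E'
from scipy.spatial.transform import Rotation as Ro
def wray(c,s,uv,h):
    "wrist fisheye pixels (N,2) -> world points on the plane z=h"
    f,cx,cy=K(c); uv=np.asarray(uv,float).reshape(-1,2)-[cx,cy]; r=np.linalg.norm(uv,axis=1)+1e-9; t=r/f
    d=np.stack([uv[:,0]/r*np.sin(t),-uv[:,1]/r*np.sin(t),-np.cos(t)],-1)
    T=np.eye(4); T[:3,:3]=Ro.from_euler("xyz",s["tool_rot"]).as_matrix(); T[:3,3]=s["tool_pos"]; E=T@c["hand_eye"]
    d=d@E[:3,:3].T; o=E[:3,3]; return o+d*((h-o[2])/d[:,2])[:,None]
def wcloud(c,s):
    f,cx,cy=K(c); z=c["range_z"]; v,u=np.mgrid[:z.shape[0],:z.shape[1]]; U=np.stack([u-cx,v-cy],-1); r=np.linalg.norm(U,axis=-1)+1e-9; t=r/f
    k=np.where(t<1.45,np.tan(np.minimum(t,1.45)),np.nan)/r*z
    P=np.stack([U[...,0]*k,-U[...,1]*k,-z],-1)
    T=np.eye(4); T[:3,:3]=Ro.from_euler("xyz",s["tool_rot"]).as_matrix(); T[:3,3]=s["tool_pos"]; E=T@c["hand_eye"]
    P=P@E[:3,:3].T+E[:3,3]; P[z==0]=np.nan; return P
E
python3 - <<'E'
from cell import robot
from h import *
s=robot.observe(); c=robot.read_camera("wrist"); print(np.round(c["hand_eye"],3).tolist())
P=st(wcloud(c,s)); hsv=cv2.cvtColor(c["image"],cv2.COLOR_RGB2HSV)
m=((hsv[...,1]<70)&(P[...,2]>.160)&(P[...,2]<.176)&(abs(P[...,0])<.052)&(abs(P[...,1])<.06)).astype(np.uint8)
m=cv2.morphologyEx(m,cv2.MORPH_OPEN,np.ones((3,3),np.uint8))
k,l,q,ce=cv2.connectedComponentsWithStats(m)
for i in range(1,k):
    if q[i,4]>60:
        cn=np.argwhere(l==i)[:,::-1]; w=st(wray(c,s,cn,.168)); r=cv2.minAreaRect(w[:,:2].astype(np.float32)); print(q[i],np.round(r[0],4),np.round(r[1],4),round(r[2],1),"z",np.nanmedian(P[l==i][:,2]), "rect from depth",cv2.minAreaRect(P[l==i][:,:2].astype(np.float32)))
d=(hsv[...,1]>60)&(abs(P[...,0])<.05)&(abs(P[...,1])<.12); print("deck z",np.nanmedian(P[d][:,2]))
E
```

```text
[[0.0, 0.952, 0.305, 0.082], [1.0, -0.0, 0.001, 0.001], [0.001, 0.305, -0.952, -0.157], [0.0, 0.0, 0.0, 1.0]]
[ 239   69   92   92 7100] [0.01   0.0018] [0.059  0.0589] 7.0 z 0.16705662379008068 rect from depth ((0.010175831615924835, 0.001974448561668396), (0.06053345650434494, 0.060400087386369705), 7.043515205383301)
deck z 0.1448212887398116
```

>>> move_arm:
  motion:
    - [0.3,0,0,0,0,-0.02]
    - [0.7,0.03,0,0,0,-0.039]
    - [0.78,0.03,0,0,0,-0.039]
    - [0.78,0.03,0,0,0,-0.039]
    - [0.78,0.03,0,0,0,-0.039]
  fingers: 0.75

```text
time: 11.08
tool_pos: [0.5226, -0.037, 0.2365]
tool_rot: [3.142, 0.0, 3.062]
contact_force: [0.7, -0.2, 0.3]
opening: 0.0752
grip_force: 0.0
```

>>> move_arm:
  motion:
    - [0,0,0.4,0,0,0]
    - [0,0,0.7,0,0,0]
    - [0,0,0.82,0,0,0]
    - [0,0,0.87,0,0,0]
    - [0,0,0.87,0,0,0]

```text
time: 11.7
tool_pos: [0.5224, -0.0369, 0.1503]
tool_rot: [-3.142, 0.001, 3.062]
contact_force: [-0.2, -0.7, 0.1]
opening: 0.0803
grip_force: 0.0
```

>>> move_arm:
  motion:
    - [0,0,0,0,0,0]
    - [0,0,0,0,0,0]
    - [0,0,0,0,0,0]
    - [0,0,0,0,0,0]
    - [0,0,0,0,0,0]
    - [0,0,0,0,0,0]
  fingers: -1
  newtons: 30

```text
time: 12.45
tool_pos: [0.5221, -0.0368, 0.1503]
tool_rot: [-3.142, 0.001, 3.062]
contact_force: [-1.4, 0.3, 6.3]
opening: 0.06
grip_force: 30.0
```

>>> move_arm:
  motion:
    - [0,0,-0.2,0,0,0]
    - [0,0,-0.5,0,0,0]
    - [0,0,-0.8,0,0,0]
    - [0,0,-0.8,0,0,0]

```text
time: 12.95
tool_pos: [0.5228, -0.0369, 0.2313]
tool_rot: [-3.141, 0.004, 3.062]
contact_force: [0.1, 0.3, -1.6]
opening: 0.0598
grip_force: 30.0
```

>>> move_arm:
  motion:
    - [-0.04,-0.3,0,0,0,0]
    - [-0.1,-0.65,0,0,0,0]
    - [-0.12,-1,0,0,0,0]

```text
time: 13.32
tool_pos: [0.5253, -0.138, 0.2278]
tool_rot: [3.141, -0.003, 3.063]
contact_force: [0.8, -1.5, -0.1]
opening: 0.0598
grip_force: 30.0
```

>>> move_arm:
  motion:
    - [-0.04,-0.35,0,0,0,0]
    - [-0.1,-0.7,0,0,0,0]
    - [-0.12,-1,0,0,0,0]

```text
time: 13.7
tool_pos: [0.5293, -0.239, 0.2276]
tool_rot: [3.14, -0.003, 3.062]
contact_force: [-0.9, 0.5, -0.4]
opening: 0.0596
grip_force: 30.0
```

>>> move_arm:
  motion:
    - [-0.04,-0.35,0,0,0,0]
    - [-0.1,-0.7,0,0,0,0]
    - [-0.11,-1,0,0,0,0]
    - [-0.11,-1.0,0,0,0,0]
    - [-0.11,-1.0,0,0,0,0]

```text
time: 14.32
tool_pos: [0.5326, -0.3377, 0.2282]
tool_rot: [3.14, -0.002, 3.062]
contact_force: [0.2, 0.3, 0.3]
opening: 0.0599
grip_force: 30.0
```

```bash
python3 - <<'E'
from cell import robot
from h import *
s=robot.observe(); print(s["time"],s["tool_pos"],s["contact_force"],s["opening"])
for n in("side","wrist"):
    c=robot.read_camera(n); P=cloud(c) if n=="side" else wcloud(c,s); hsv=cv2.cvtColor(c["image"],cv2.COLOR_RGB2HSV)
    m=(hsv[...,1]<60)&(P[...,2]<.034)&(P[...,2]>.018)&(np.hypot(P[...,0]-.53,P[...,1]+.353)<.1)
    q=P[m]; A=np.c_[2*q[:,:2],np.ones(len(q))]; x=np.linalg.lstsq(A,(q[:,:2]**2).sum(1),rcond=None)[0]
    print(n,m.sum(),"rim",x[:2],np.sqrt(x[2]+x[0]**2+x[1]**2))
    m=(hsv[...,1]<60)&(np.hypot(P[...,0]-.53,P[...,1]+.353)<.05)&(P[...,2]<.05); print("floor z",np.nanmedian(P[m][:,2]))
    cv2.imwrite(f"pics/d_{n}.png",c["image"][:,:,::-1])
    if n=="side": blobs(c,lambda P:(P[...,0]>-.07)&(P[...,0]<.16)&(abs(P[...,1])<.13)&(P[...,2]>.1)&(P[...,2]<.24))
a=np.hstack([cv2.imread("pics/d_side.png"),cv2.imread("pics/d_wrist.png")]); cv2.imwrite("pics/d.png",cv2.resize(a,(800,300)))
E
```

```text
14.325 [ 0.53258814 -0.33767299  0.22823679] [0.22686815 0.33463333 0.25748406] 0.05987063967785312
side 1038 rim [ 0.52936727 -0.35066383] 0.07117487859443461
floor z 0.004762095596888172
1323 [312. 209.] lo [ 0.084 -0.117  0.147] hi [0.139 0.116 0.151] med [ 0.115 -0.001  0.149]
wrist 2196 rim [ 0.5283511  -0.34800746] 0.07044562486434455
floor z 0.004263247283044336
```

View pics/d.png

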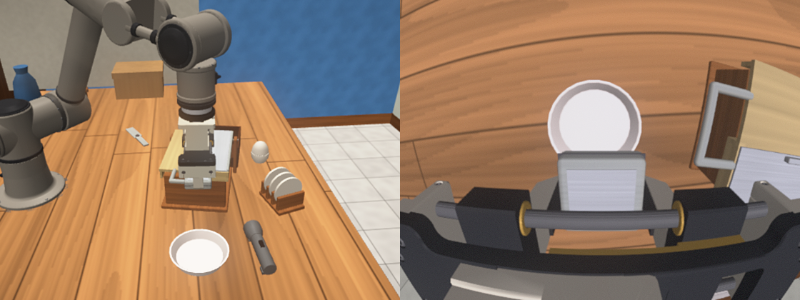

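The left view shows the dish clear at (200,253). The wrist view shows the tin held level beside it. Now I lower it in.

>>> move_arm:
  motion:
    - [0.02,-0.13,0.1,0,0,0]
    - [0.02,-0.13,0.5,0,0,0]
    - [0.02,-0.13,0.9,0,0,0]
    - [0.02,-0.13,1,0,0,0]

```text
time: 14.92
tool_pos: [0.5284, -0.3504, 0.1265]
tool_rot: [3.138, -0.005, 3.062]
contact_force: [0.1, -0.8, -0.9]
opening: 0.0595
grip_force: 30.0
```

>>> move_arm:
  motion:
    - [0,0,0.3,0,0,0]
    - [0,0,0.6,0,0,0]
    - [0,0,0.8,0,0,0]
    - [0,0,0.92,0,0,0]
    - [0,0,1,0,0,0]
    - [0,0,1,0,0,0]

```text
time: 15.68
tool_pos: [0.5301, -0.3515, 0.0299]
tool_rot: [-3.142, 0.0, 3.062]
contact_force: [0.1, -0.6, 0.8]
opening: 0.06
grip_force: 30.0
```

>>> move_arm:
  motion:
    - [0,0,0.06,0,0,0]
    - [0,0,0.11,0,0,0]
    - [0,0,0.16,0,0,0]
    - [0,0,0.16,0,0,0]

```text
time: 16.18
tool_pos: [0.5297, -0.3511, 0.0132]
tool_rot: [3.141, -0.001, 3.062]
contact_force: [-0.8, 0.3, -0.8]
opening: 0.0601
grip_force: 30.0
```

>>> move_arm:
  motion:
    - [0,0,0.015,0,0,0]
    - [0,0,0.03,0,0,0]
    - [0,0,0.03,0,0,0]

```text
time: 16.55
tool_pos: [0.5299, -0.3513, 0.0106]
tool_rot: [3.141, -0.0, 3.062]
contact_force: [-0.3, -0.4, 0.3]
opening: 0.0593
grip_force: 30.0
```

>>> move_arm:
  motion:
    - [0,0,0,0,0,0]
    - [0,0,0,0,0,0]
    - [0,0,0,0,0,0]
  fingers: 0.5

```text
time: 16.92
tool_pos: [0.53, -0.3514, 0.0108]
tool_rot: [-3.142, 0.0, 3.062]
contact_force: [0.4, -0.4, -0.0]
opening: 0.0688
grip_force: 0.0
```

>>> move_arm:
  motion:
    - [0,0,-0.2,0,0,0]
    - [0,0,-0.6,0,0,0]
    - [0,0,-1,0,0,0]
    - [0,0,-1,0,0,0]

```text
time: 17.42
tool_pos: [0.5316, -0.3528, 0.1146]
tool_rot: [-3.137, 0.006, 3.062]
contact_force: [0.7, -0.1, 0.1]
opening: 0.0685
grip_force: 0.0
```

>>> move_arm:
  motion:
    - [0.1,0.2,-0.4,0,0,0.04]
    - [0.1,0.5,-0.9,0,0,0.039]
    - [0.1,0.7,-0.95,0,0,0.039]
    - [0.1,0.7,-0.95,0,0,0.039]
    - [0.1,0.7,-0.95,0,0,0.039]
  fingers: -0.1

```text
time: 18.05
tool_pos: [0.5248, -0.2809, 0.2037]
tool_rot: [3.141, -0.003, 2.94]
contact_force: [-0.5, -0.2, -0.0]
opening: 0.0415
grip_force: 0.0
```

```bash
python3 - <<'E'
from cell import robot
from h import *
s=robot.observe(); print(s["time"],s["tool_pos"],s["tool_rot"],st(s["tool_pos"]),s["contact_force"],s["opening"])
for n in("side","wrist"):
    c=robot.read_camera(n); P=cloud(c) if n=="side" else wcloud(c,s); hsv=cv2.cvtColor(c["image"],cv2.COLOR_RGB2HSV); S=st(P)
    m=(hsv[...,1]<70)&(np.hypot(P[...,0]-.53,P[...,1]+.353)<.045)&(P[...,2]<.06)&(P[...,2]>.015); print(n,"tin",m.sum(),np.nanmedian(P[m],0),np.nanpercentile(P[m][:,2],[5,95]))
    m=(hsv[...,1]<60)&(S[...,1]<-.165)&(S[...,1]>-.2)&(S[...,0]>-.04)&(S[...,0]<.12)&(S[...,2]>.12)&(S[...,2]<.16); b=m&(S[...,1]<-.168)
    m=(hsv[...,1]<60)&(S[...,1]<-.13)&(S[...,1]>-.2)&(S[...,0]>-.04)&(S[...,0]<.12)&(S[...,2]>.12)&(S[...,2]<.16)
    for q in (S[m],S[b]): print("handle",len(q),np.round(np.nanpercentile(q,[2,50,98],axis=0),4).tolist())
    cv2.imwrite(f"pics/e_{n}.png",c["image"][:,:,::-1])
a=np.hstack([cv2.imread("pics/e_side.png"),cv2.imread("pics/e_wrist.png")]); cv2.imwrite("pics/e.png",cv2.resize(a,(800,300)))
E
```

```text
18.05 [ 0.52484381 -0.2809378   0.2037472 ] [ 3.14061946e+00 -2.90638544e-03  2.93980790e+00] [ 0.06158225 -0.23671752  0.2037472 ] [-0.4886031  -0.16097817 -0.01827671] 0.041549871327626345
side tin 946 [ 0.52948759 -0.36039122  0.02664127] [0.01803771 0.02886162]
handle 372 [[-0.015, -0.1819, 0.1391], [0.0318, -0.1762, 0.1448], [0.0831, -0.1343, 0.148]]
handle 261 [[-0.0145, -0.182, 0.1386], [0.0297, -0.1782, 0.1442], [0.082, -0.1699, 0.1479]]
wrist tin 2909 [ 0.52695429 -0.34802872  0.02700643] [0.02147347 0.02848454]
handle 3698 [[-0.017, -0.1788, 0.1412], [0.0258, -0.1702, 0.1458], [0.0809, -0.1321, 0.1476]]
handle 2154 [[-0.0154, -0.1789, 0.1413], [0.0285, -0.1745, 0.1458], [0.0791, -0.1684, 0.1476]]
```

View pics/e.png

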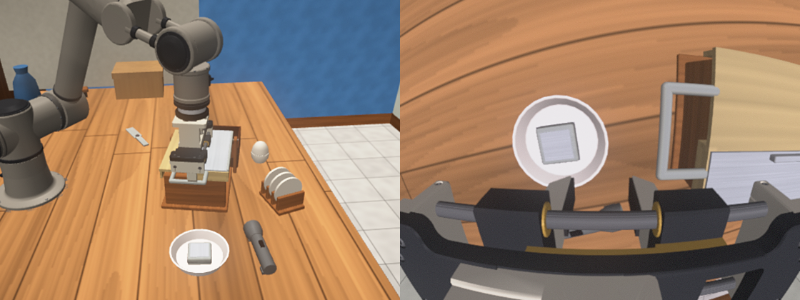

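The square tin lies flat in the dish (200,252). The handle bar's centre measures at stand (0.033, -0.175), with its top at 0.148. Next I grip it.

>>> move_arm:
  motion:
    - [0.15,0.3,0,0,0,0]
    - [0.29,0.61,0,0,0,0]
    - [0.29,0.61,0.1,0,0,0]
    - [0.29,0.61,0.4,0,0,0]
    - [0.29,0.61,0.7,0,0,0]
    - [0.29,0.61,0.8,0,0,0]
    - [0.29,0.61,0.8,0,0,0]

```text
time: 19.02
tool_pos: [0.5091, -0.2158, 0.125]
tool_rot: [3.141, -0.001, 2.939]
contact_force: [0.9, -0.7, -0.3]
opening: 0.0413
grip_force: 0.0
```

>>> move_arm:
  motion:
    - [0,0,0,0,0,0]
    - [0,0,0,0,0,0]
    - [0,0,0,0,0,0]
    - [0,0,0,0,0,0]
    - [0,0,0,0,0,0]
  fingers: -1
  newtons: 20

```text
time: 19.65
tool_pos: [0.5099, -0.2139, 0.1263]
tool_rot: [3.139, 0.001, 2.94]
contact_force: [1.6, 5.2, 3.2]
opening: 0.0109
grip_force: 20.0
```

>>> move_arm:
  motion:
    - [0.01,0,-0.06,0,0,0]
    - [0,0.02,-0.15,0,0,0]
    - [0,0.04,-0.3,0,0,0]
    - [0,0.07,-0.445,0,0,0]
    - [0,0.115,-0.59,0,0,0]
    - [0,0.16,-0.735,0,0,0]
    - [0,0.215,-0.875,0,0,0]
    - [0,0.26,-0.985,0,0,0]
    - [0,0.26,-0.985,0,0,0]

```text
time: 20.78
tool_pos: [0.5148, -0.1888, 0.225]
tool_rot: [3.141, 0.001, 2.941]
contact_force: [4.3, 3.5, -6.2]
opening: 0.0112
grip_force: 20.0
```

```bash
python3 - <<'E'
from cell import robot
from h import *
s=robot.observe(); print(s["time"],s["tool_pos"],s["tool_rot"],st(s["tool_pos"]),s["contact_force"],s["torque"],s["opening"],s["qpos"])
c=robot.read_camera("side"); cv2.imwrite("pics/f.png",cv2.resize(c["image"][80:300,140:420,::-1],(700,550)))
E
```

```text
20.775 [ 0.51480157 -0.18878145  0.2250054 ] [3.14068969e+00 7.01420280e-04 2.94051182e+00] [ 0.03340175 -0.1484027   0.2250054 ] [ 4.32825521  3.46234535 -6.1727312 ] [ 0.39069764 -0.57652011  0.0281893 ] 0.011213900321129257 [-4.91893651e-01  3.85824219e-01  1.46272480e+00  1.10879059e-03
  1.29263074e+00 -1.86191370e+00]
```

View pics/f.png

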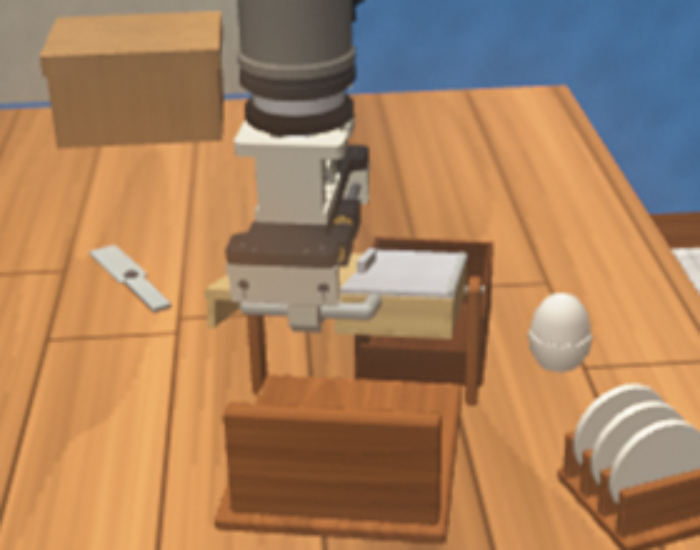

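The view shows the tray lifted about 0.34 rad, the bar held and the lid still shut. I'll go on to about 0.78.

>>> move_arm:
  motion:
    - [0,0.08,-0.16,0,0,0]
    - [0,0.155,-0.29,0,0,0]
    - [0,0.235,-0.42,0,0,0]
    - [0,0.32,-0.545,0,0,0]
    - [0,0.415,-0.66,0,0,0]
    - [0,0.515,-0.775,0,0,0]
    - [0,0.62,-0.885,0,0,0]
    - [0,0.73,-0.99,0,0,0]
    - [0,0.73,-0.99,0,0,0]

```text
time: 21.95
tool_pos: [0.529, -0.1189, 0.3255]
tool_rot: [-3.138, 0.003, 2.94]
contact_force: [-2.6, -7.4, 5.1]
opening: 0.0112
grip_force: 20.0
```

>>> move_arm:
  motion:
    - [0,0.035,-0.03,0,0,0]
    - [0,0.07,-0.06,0,0,0]
    - [0,0.07,-0.06,0,0,0]
    - [0,0.07,-0.06,0,0,0]
    - [0,0.07,-0.06,0,0,0]
    - [0,0.07,-0.06,0,0,0]
    - [0,0.07,-0.06,0,0,0]
    - [0,0.07,-0.06,0,0,0]

```text
time: 22.95
tool_pos: [0.5302, -0.1132, 0.3307]
tool_rot: [-3.138, 0.002, 2.938]
contact_force: [-3.5, -7.4, 6.0]
opening: 0.0111
grip_force: 20.0
```

```bash
python3 - <<'E'
from cell import robot
from h import *
s=robot.observe(); print(s["time"],st(s["tool_pos"]),s["contact_force"],s["torque"],s["opening"])
a=robot.read_camera("side")["image"][60:300,200:420,::-1]; t=robot.read_camera("top")["image"][110:290,170:390,::-1]
cv2.imwrite("pics/g.png",np.hstack([cv2.resize(a,(400,436)),cv2.resize(t,(400,436))]))
E
```

```text
22.95 [ 0.03341209 -0.0712957   0.33074153] [-3.46110645 -7.44147178  6.00537891] [-1.41094149  0.50493395  0.01961361] 0.011093641096279644
```

View pics/g.png

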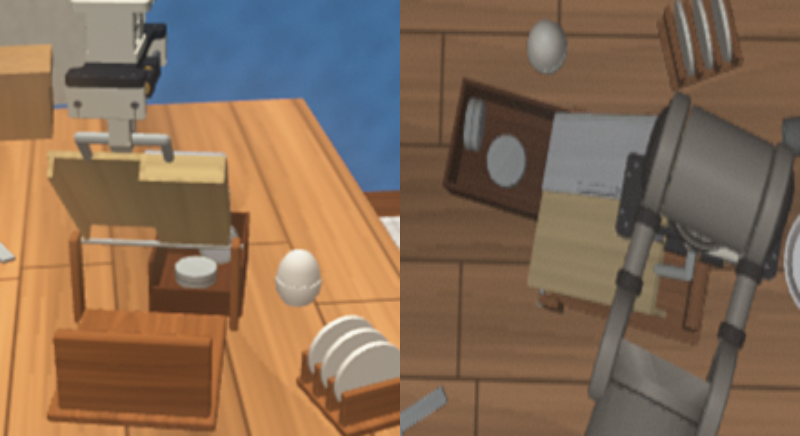

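Both views show both tins inside the box, at (490,160) and (475,125) in the right half, and the lid shut. Now I lower the tray along the same arc.

>>> move_arm:
  motion:
    - [0,-0.07,0.06,0,0,0]
    - [0,-0.18,0.165,0,0,0]
    - [0,-0.285,0.275,0,0,0]
    - [0,-0.385,0.39,0,0,0]
    - [0,-0.48,0.505,0,0,0]
    - [0,-0.565,0.63,0,0,0]
    - [0,-0.645,0.76,0,0,0]
    - [0,-0.72,0.89,0,0,0]

```text
time: 24.05
tool_pos: [0.5161, -0.1823, 0.2393]
tool_rot: [3.141, 0.0, 2.94]
contact_force: [0.5, -4.0, -1.5]
opening: 0.0115
grip_force: 20.0
```

>>> move_arm:
  motion:
    - [0,-0.04,0.08,0,0,0]
    - [0,-0.08,0.16,0,0,0]
    - [0,-0.125,0.27,0,0,0]
    - [0,-0.18,0.41,0,0,0]
    - [0,-0.225,0.555,0,0,0]
    - [0,-0.25,0.63,0,0,0]
    - [0,-0.27,0.7,0,0,0]
    - [0,-0.285,0.77,0,0,0]
    - [0,-0.3,0.845,0,0,0]

```text
time: 25.18
tool_pos: [0.5103, -0.2104, 0.1552]
tool_rot: [3.14, -0.0, 2.94]
contact_force: [3.5, 4.0, -3.3]
opening: 0.0113
grip_force: 20.0
```

>>> move_arm:
  motion:
    - [0,-0.005,0.05,0,0,0]
    - [0,-0.01,0.1,0,0,0]
    - [0,-0.02,0.15,0,0,0]
    - [0,-0.03,0.19,0,0,0]
    - [0,-0.03,0.23,0,0,0]
    - [0,-0.04,0.26,0,0,0]
    - [0,-0.04,0.28,0,0,0]
    - [0,-0.04,0.3,0,0,0]
    - [0,-0.04,0.3,0,0,0]
    - [0,-0.04,0.3,0,0,0]

```text
time: 26.42
tool_pos: [0.5099, -0.2139, 0.1291]
tool_rot: [3.141, 0.003, 2.94]
contact_force: [-2.7, 11.3, 20.5]
opening: 0.0112
grip_force: 20.0
```

```bash
python3 - <<'E'
from cell import robot
from h import *
s=robot.observe(); print(s["time"],st(s["tool_pos"]),s["contact_force"],s["torque"],s["opening"])
c=robot.read_camera("side"); P=st(cloud(c)); hsv=cv2.cvtColor(c["image"],cv2.COLOR_RGB2HSV)
m=(hsv[...,1]>60)&(P[...,0]<.04)&(P[...,0]>-.05)&(abs(P[...,1])<.12)&(P[...,2]>.12)&(P[...,2]<.24); q=P[m]
print(len(q),"deck plane",np.linalg.lstsq(np.c_[q[:,:2],np.ones(len(q))],q[:,2],rcond=None)[0])
E
```

```text
26.425 [ 0.03359544 -0.174027    0.12910364] [-2.68026788 11.31942582 20.54776627] [2.04745982 0.45170568 0.01828748] 0.011220261786479602
281 deck plane [-0.00486891  0.01264363  0.14448798]
```

The tray is down on its stand, and I'm pressing lightly. I'll ease off, release and retreat.

>>> move_arm:
  motion:
    - [0,0.01,-0.015,0,0,0]
    - [0,0.01,-0.025,0,0,0]

```text
time: 26.72
tool_pos: [0.5098, -0.2139, 0.1294]
tool_rot: [3.141, 0.001, 2.94]
contact_force: [2.8, 4.0, 1.1]
opening: 0.0111
grip_force: 20.0
```

>>> move_arm:
  motion:
    - [0,0,0,0,0,0]
    - [0,0,0,0,0,0]
    - [0,0,0,0,0,0]
    - [0,0,0,0,0,0]
    - [0,0,0,0,0,0]
  fingers: -0.15

```text
time: 27.35
tool_pos: [0.5095, -0.2143, 0.1281]
tool_rot: [3.142, -0.0, 2.94]
contact_force: [-0.4, -0.2, 0.2]
opening: 0.039
grip_force: 0.0
```

>>> move_arm:
  motion:
    - [0,0,-0.15,0,0,0]
    - [0,0,-0.4,0,0,0]
    - [0,0,-0.8,0,0,0]
    - [0,0,-1,0,0,0]

```text
time: 27.85
tool_pos: [0.5103, -0.2147, 0.2316]
tool_rot: [-3.14, 0.004, 2.94]
contact_force: [1.0, -0.7, 1.3]
opening: 0.0386
grip_force: 0.0
```

>>> move_arm:
  motion:
    - [0.3,-0.3,-0.2,0,0,0]
    - [0.6,-0.6,-0.3,0,0,0]
    - [0.9,-0.9,-0.3,0,0,0]
    - [0.9,-0.9,-0.3,0,0,0]
    - [0.9,-0.9,-0.3,0,0,0]

```text
time: 28.48
tool_pos: [0.4038, -0.2843, 0.259]
tool_rot: [-3.141, 0.001, 2.939]
contact_force: [0.5, 0.4, -0.2]
opening: 0.0393
grip_force: 0.0
```

```bash
python3 - <<'E'
from cell import robot
from h import *
s=robot.observe(); print(s["time"],st(s["tool_pos"]),s["contact_force"],s["opening"])
c=robot.read_camera("side"); P=st(cloud(c)); hsv=cv2.cvtColor(c["image"],cv2.COLOR_RGB2HSV)
m=(hsv[...,1]>60)&(P[...,0]<.04)&(P[...,0]>-.05)&(abs(P[...,1])<.12)&(P[...,2]>.12)&(P[...,2]<.24); q=P[m]
print(len(q),"deck plane",np.linalg.lstsq(np.c_[q[:,:2],np.ones(len(q))],q[:,2],rcond=None)[0])
t=robot.read_camera("top"); print("box"); blobs(t,lambda P:(P[...,1]>.12)&(P[...,1]<.32)&(P[...,0]>.03)&(P[...,0]<.17)&(P[...,2]<.08),8)
print("lid"); blobs(t,lambda P:(P[...,0]>.05)&(P[...,0]<.15)&(abs(P[...,1])<.13)&(P[...,2]>.13)&(P[...,2]<.26))
a=np.hstack([c["image"],t["image"]])[:,:,::-1]; cv2.imwrite("pics/h.png",cv2.resize(a,(800,300)))
E
```

```text
28.475 [-0.05640335 -0.26410797  0.25895537] [ 0.46996559  0.36148374 -0.17338654] 0.039316585514066006
2217 deck plane [ 3.94254728e-03 -3.90182646e-05  1.44358316e-01]
box
234 [210. 161.] lo [0.088 0.27  0.018] hi [0.146 0.298 0.072] med [0.115 0.279 0.058]
396 [228. 176.] lo [0.059 0.197 0.007] hi [0.117 0.252 0.035] med [0.087 0.224 0.028]
lid
3119 [306. 184.] lo [ 0.053 -0.117  0.145] hi [0.137 0.117 0.159] med [ 0.095 -0.001  0.151]
```

View pics/h.png

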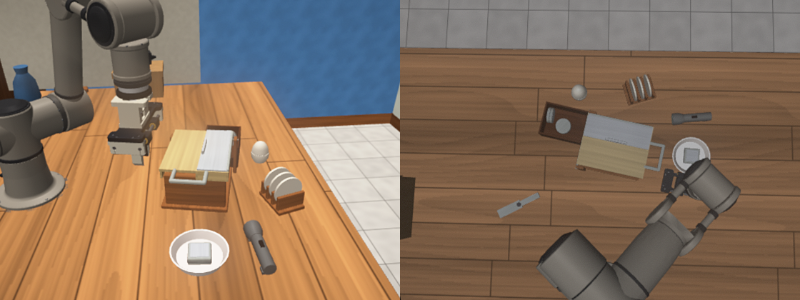

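The view shows the deck level, the lid shut, both round tins in the box (one leaning on its far wall, below the rim), the square tin in the dish and everything else in place.

```bash
python3 -c "
from cell import robot
print(robot.hand_in())"
```

```text
the job is handed in; nothing more can be done
None
```

The job is handed in: both round tins are in the box (one leaning on its far wall), the square tin lies flat in the dish, and the tray is level and released with its lid shut; no verdict came back.

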